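# Clamp a turned pin with the ratchet lever

### The arm

A 6-joint arm with a two-finger parallel gripper is mounted at the origin on a cart in front of the work surface, level with it; the furniture and walls round the work are solid. World frame = base frame: x ahead of the robot, y to its left, z up, the work surface at z = 0. Lengths are in m, angles in rad, forces in N, time in s.
With the tool pointing down it reaches from about 0.225 to 0.875 m from the base axis. Payload 3.4 kg.
Tool frame: the origin (TCP) lies midway between the tips of the shut fingers; the grasp point (between the pads) lies 19 mm behind it; z points along the fingers, y is the line along which they close (so a half turn about z gives the same grasp; the last joint's range is limited). The gripper opens to 85 mm and grips with 20 to 120 N. Pads are 22 mm wide; open, the fingers measure 114 mm over their backs; the gripper's body (76 mm by 85 mm) begins 54 mm behind the grasp point. The pads swing forward as they close: fully open they stand 13 mm farther back than shut.
Start: joints at [-1.236, 0.276, 1.505, -0, 1.361, -0.121], TCP at [0.253, -0.516, 0.201] pointing down, gripper open.
Joint ranges: [-2.89, 2.89], [-0.75, 2.08], [0.22, 2.7], [-1.18, 4.32], [0.11, 2.71], [-2.7, 2.7]. Speed limits (rad/s): [2.57, 2.57, 3.14, 3.14, 3.14, 3.14].

### API

Orientations are given as a 3x3 rotation matrix whose columns are the frame's x, y, z axes.
In Python, from cell import robot gives the robot as it stands. The module is installed in compiled form; this text tells all that it offers. Calls block until the motion is done:
- robot.move_ptp(position, orientation): joint-space move of the TCP to a pose.
- robot.movel(position, speed=0.15, rotation=None, force_limit=None): straight line of the TCP; rotation=None keeps the orientation; speed is the mean speed in m/s. With force_limit (N) it stops when the force on the tool has changed by that much, and returns True; else False.
- robot.move_j(angles): joint-space move.
- robot.command_gripper(opening, grip_force=None): opening from 0.0 (shut) to 1.0 (fully open); grip_force is the grip in N (None keeps the last); returns when the fingers have stopped.
- robot.sleep(seconds).
- robot.solve_ik(position, orientation): joint angles nearest the present ones, or None.
- robot.observe(): the state.
- robot.read_camera(name): name is "scene" or "top" or "wrist"; returns (picture, depth): 480x640x3 uint8, red, green, blue; 480x640 float32, m along the optical axis (not along the pixel's ray), 0 where there is no reading.
- robot.camera_info(name): a dict with "vfov" (degrees; the focal length in pixels is half the picture's height over the tangent of half this angle, whatever the lens; pixels are square), "cx", "cy" (the principal point, pixels), "R" (3x3) and "t" (3): a world point X has camera coordinates R X + t. Camera axes: x right, y down, z forward; pixel columns grow to the right and rows downward; lengths in m; the calibration is good to about 2 mm. A picture is of the moment at which its call begins: read the wrist's pose just before it. camera_info takes no time and is no camera call; for the wrist camera it gives the pose at the moment of the call.
A pose or a line that the arm cannot do raises robot.PlanningError and nothing moves.
- robot.close_job(): hands the job in; it is judged then, once.
The state is a dict: "time_s": time; "q": joint angles; "qvel": joint speeds; "joint_efforts": joint torques, N m; "eef_pos": TCP position; "tool_rot": TCP orientation; "force": force on the tool from outside, world axes, zero at the start; "moment": the same for the moment, N m; "opening": opening from 0.0 (shut) to 1.0 (fully open); "grasp_force": force on a finger pad.
Only numpy, scipy, OpenCV 4.12 (cv2) and the standard library are available. Lean on these libraries where they do the work, as an engineer would, in place of code of your own. Each camera call takes 0.05 s, during which the arm holds its last target. There are 200 camera calls.

### The job

Stand the thick, shorter steel pin upright on the base of the ratchet clamp, in its vee, then swing the lever back and forth to run the sprung pad up to it notch by notch. Go on until the pin is held firmly: stop when pulling the lever takes about 12 N at its knob, never more than 14 N, because overtightening marks the pin. Leave the lever swung back against its rest stop, and the thin pin standing where it is.

Things in the scene. Friction and masses are not known exactly. Their poses are not given: they have to be found in the camera images.
- pin_thick: The pin to clamp: plain turned steel, 22 mm diameter, 100 mm tall, about 0.2 kg, loose, standing on the bench. Origin at the centre of its underside, z up along the pin.
- pin_thin: Another plain steel pin, not to be used: 17 mm diameter, 125 mm tall, loose, standing near the thick one (the two may have swapped places). Origin at the centre of its underside.
- clamp: Ratchet clamp fixed to the bench (place and yaw vary): grey base plate 116 mm (x) by 308 mm (y, from -150 to 158), top face 14 mm above the bench. Origin on its underside, z up. Fixed vee block at its +y end; in the middle a carriage with a sprung pad that advances along +y; ratchet wheel and lever at its -y end. Vee and pad reach 50 mm above the bench, the carriage 46 mm.
- vee_seat (a point): Point on the base plate's top face where the centre of the pin's underside stands when the pin touches both cheeks of the vee. Axes as the clamp's. The vee opens to -y; its 45 degree cheeks reach 24 mm to either side; its apex is 15.6 mm behind (+y of) this point. Cheeks and pad are ground smooth: the pad slides a pin that stands short of the seat into the vee.
- pad_face (a point): Middle of the sprung pad's flat front face, 44 mm wide, looking to the clamp's +y. Starts 19 to 51 mm before the vee seat (8 to 40 mm short of a seated pin). It advances 2 to 3 mm a notch. Once on the pin it stops and its spring is compressed behind it: each further notch makes the lever a couple of newtons heavier at the knob (before that it takes under 2 N).
- clamp_pad: The sprung steel pad of the clamp; its front face is point pad_face.
- lever_axle (a point): On the vertical axle of ratchet wheel and lever, at the height of the knob's middle (86 mm above the bench). The wheel has 36 teeth, is 102 mm across, one notch is 0.175 rad. Its drive pawl sits on the lever, a second pawl on the base holds the wheel.
- clamp_arm (a joint): Lever angle, rad: 0 rest stop (starts at 0 to 0.25), 1.15 far stop, growing anticlockwise from above. At 0 the lever points from the axle 150 degrees anticlockwise of the clamp's +x. Growing is the working stroke that turns the wheel; going back the pawl clicks over the teeth and the wheel falls back less than a notch onto the holding pawl. It stays where left.
- lever_knob (a point): Middle of the upright black cylindrical knob on the lever's end: 20 mm diameter, from 56 to 106 mm above the bench (this point 86 mm), 120 mm from the axle. It may be gripped at any yaw and turns in the fingers.
Not all that is in view belongs to the job. Leave any blue look-alike of the pin_thick alone.

How it is judged:
By the outcome, as a careful person would: the job done as asked, in the order asked, and still so for the second after the job is handed in, with the robot touching nothing.
It also fails if it takes over 72 s, if anything falls off the work surface, if the arm or the gripper's body presses on something with over 40 N, if the wrist force passes 120 N, or if a joint passes its speed limit or range.

## Working session

There is one attempt and no reset: what is moved stays moved. The work goes in short steps, each a Python script; the robot and the scene stay as the last script left them, time stands still between calls to the robot, and variables do not carry over. Pictures are saved under pics/ and viewed, at most 10 in all, crops included, and the job is handed in when it is done.

```bash
mkdir -p pics
cat > h.py <<'E'
import numpy as np, cv2
from cell import robot
def snap(n,f):
    info=robot.camera_info(n); im,d=robot.read_camera(n)
    cv2.imwrite(f'pics/{f}.png',im[:,:,::-1]); np.savez(f'pics/{f}.npz',im=im,d=d,**{k:np.array(v) for k,v in info.items()})
class Cam:
    def __init__(s,f):
        z=np.load(f'pics/{f}.npz'); s.d=z['d'];s.R=z['R'];s.t=z['t'];s.cx=float(z['cx']);s.cy=float(z['cy']);s.im=z['im']
        s.f=240/np.tan(np.radians(float(z['vfov']))/2)
    def ray(s,u,v):
        return s.R.T@np.array([(u-s.cx)/s.f,(v-s.cy)/s.f,1]), -s.R.T@s.t
    def atz(s,u,v,z):
        r,c=s.ray(u,v); return c+r*(z-c[2])/r[2]
    def pt(s,u,v):
        r,c=s.ray(u,v); return c+r*s.d[int(round(v)),int(round(u))]
    def proj(s,X):
        p=s.R@np.array(X)+s.t; return s.f*p[0]/p[2]+s.cx, s.f*p[1]/p[2]+s.cy
def down(yaw):
    c,s=np.cos(yaw),np.sin(yaw); return np.array([[c,s,0],[s,-c,0],[0,0,-1.]])
E
python3 - <<'E'
from h import *
for n in('scene','top'):
    snap(n,n+'0'); i=robot.camera_info(n); print(n,i)
print(robot.observe()['tool_rot'])
E
```

```text
scene {'vfov': 57.570890165047494, 'cx': 320.92622940343364, 'cy': 237.49088101144483, 'R': array([[-0.66610062, -0.74555606,  0.02135685],
       [-0.41097991,  0.3429851 , -0.84466368],
       [ 0.62241905, -0.57140824, -0.53487115]]), 't': array([0.42875344, 0.2191328 , 0.68961664])}
top {'vfov': 49.72745904759343, 'cx': 321.87777614059183, 'cy': 241.17550111344832, 'R': array([[ 0.00793213, -0.99976744,  0.02005354],
       [-0.99282481, -0.01026671, -0.11913641],
       [ 0.11931458, -0.01896465, -0.99267536]]), 't': array([0.14402167, 0.51078558, 0.88959847])}
[[ 8.97917988e-01  4.40162501e-01 -5.10220357e-04]
 [ 4.40162743e-01 -8.97916703e-01  1.53435776e-03]
 [ 2.17231368e-04 -1.60230742e-03 -9.99998693e-01]]
```

View pics/top0.png

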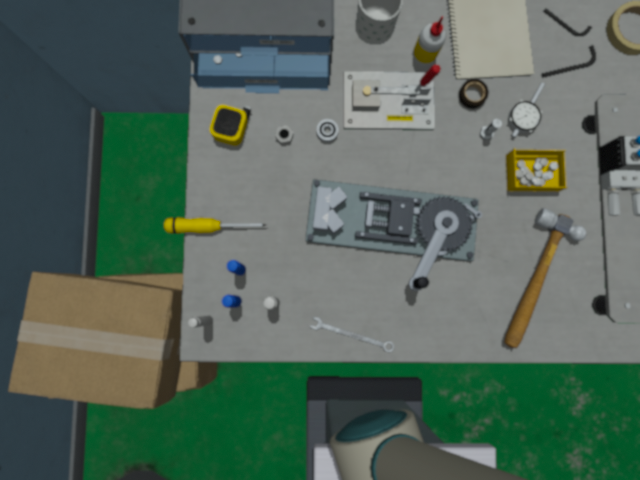

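View pics/scene0.png

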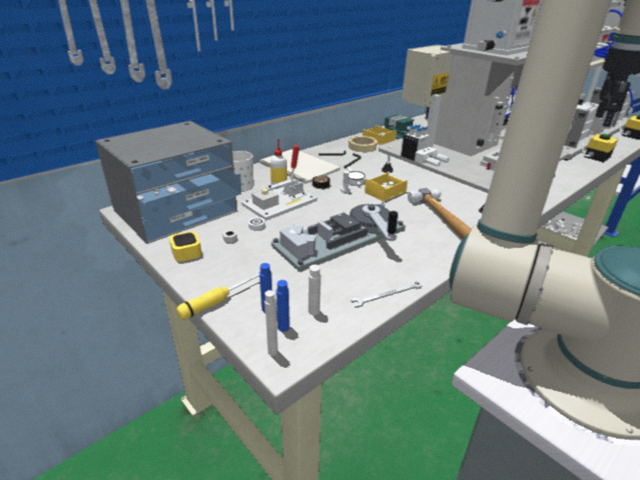

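The top view shows the clamp at (310–478, 180–260) with its vee to the left and the knob at about (421,282). The steel pins are at (195,322) and (270,302), and the two blue ones at (235,267) and (231,300). Next I'll measure them in enlarged crops.

Run:
```python
from h import *
c=Cam('top0')
a=cv2.resize(c.im[165:300,300:485],None,fx=4.3,fy=4.3,interpolation=cv2.INTER_CUBIC)
cv2.imwrite('pics/cropclamp.png',a[:,:,::-1])
s=Cam('scene0')
a=cv2.resize(s.im[250:365,230:345],None,fx=5,fy=5,interpolation=cv2.INTER_CUBIC)
cv2.imwrite('pics/croppins.png',a[:,:,::-1])
for (x0,x1,y0,y1) in((185,206,312,330),(260,282,292,312)):
    P=np.array([c.pt(u,v) for v in range(y0,y1) for u in range(x0,x1) if c.d[v,u]>0])
    print('maxz',np.sort(P[:,2])[-6:].round(3))
    for lo in (0.03,0.085,0.11):
        Q=P[P[:,2]>lo]
        if len(Q): print(lo,len(Q),Q.mean(0).round(4),np.ptp(Q,0).round(4))
```

```text
maxz [0.127 0.127 0.127 0.128 0.128 0.129]
0.03 173 [0.3696 0.3476 0.1036] [0.0165 0.015  0.0881]
0.085 134 [0.3693 0.3483 0.1142] [0.016  0.0149 0.0437]
0.11 87 [0.3694 0.3497 0.1215] [0.0156 0.0141 0.0186]
maxz [0.102 0.102 0.102 0.102 0.103 0.103]
0.03 167 [0.3998 0.2331 0.0895] [0.02   0.0215 0.0714]
0.085 120 [0.3999 0.2342 0.0969] [0.0195 0.0213 0.0178]
```

View pics/cropclamp.png

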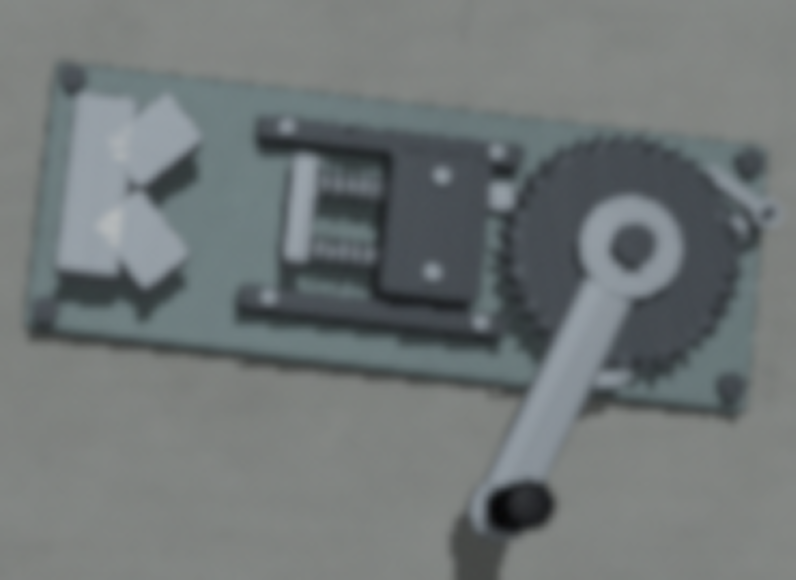

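View pics/croppins.png

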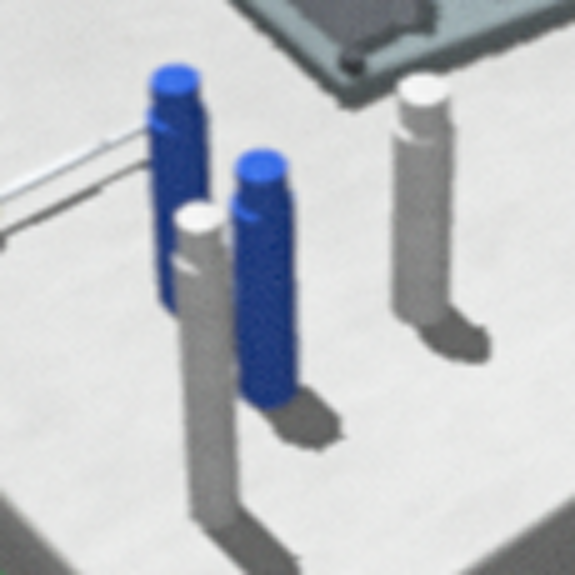

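Run:
```python
from h import *
c=Cam('top0')
def P(px,py,z): return c.atz((px+.5)/4.3-.5+300,(py+.5)/4.3-.5+165,z)
TL,TR,BR,BL=[P(*p,.014)[:2] for p in((60,65),(763,145),(740,415),(30,335))]
print('sizes',np.linalg.norm(TL-TR),np.linalg.norm(BL-BR),np.linalg.norm(TL-BL),np.linalg.norm(TR-BR))
# mask by depth
pts=[];
for v in range(160,275):
    for u in range(298,490):
        if c.d[v,u]>0: pts.append(c.pt(u,v))
pts=np.array(pts); m=(pts[:,2]>.009)&(pts[:,2]<.02)
r=cv2.minAreaRect(pts[m][:,:2].astype(np.float32)*1000);print(r)
e=(TL+BL)/2-(TR+BR)/2; yw=np.arctan2(-e[0],e[1]); print('yaw',np.degrees(yw))
ey=np.array([-np.sin(yw),np.cos(yw)]);ex=np.array([np.cos(yw),np.sin(yw)])
o=(TL+TR+BR+BL)/4-.004*ey
print('origin',o)
loc=lambda p:((p[:2]-o)@ex*1000,(p[:2]-o)@ey*1000)
for n,a in dict(tip1=(200,133,.05),tip2=(187,250,.05),apex=(139,189,.05),padU=(318,155,.05),padL=(308,262,.05),axle=(632,247,.07),knob=(523,503,.106),knob2=(523,503,.106)).items():
    p=P(*a); print(n,p.round(4),np.round(loc(p),1), 'depthz',c.pt((a[0])/4.3+300,a[1]/4.3+165).round(4))
for z0,z1,u0,u1,v0,v1 in((.045,.055,310,352,180,240),(.045,.055,360,376,195,232),(.1,.11,408,432,270,295)):
    Q=np.array([c.pt(u,v) for v in range(v0,v1) for u in range(u0,u1) if c.d[v,u]>0]);Q=Q[(Q[:,2]>z0)&(Q[:,2]<z1)]
    L=np.array([loc(q) for q in Q]);print(len(Q),Q.mean(0).round(4),L.min(0).round(1),L.max(0).round(1))
```

```text
sizes 0.3014786169753419 0.299943697696598 0.11629872926109752 0.11621021168666262
((552.1287841796875, 20.871994018554688), (308.1484069824219, 116.67501831054688), 83.73249816894531)
yaw -5.893474270619241
origin [0.55055108 0.01665994]
tip1 [0.588  0.1072 0.05  ] [27.9 93.9] depthz [0.5953 0.104  0.0119]
tip2 [0.5396 0.1124 0.05  ] [-20.7  94.1] depthz [0.545  0.1093 0.0114]
apex [0.5645 0.1319 0.05  ] [  2.  116.1] depthz [0.5657 0.1309 0.0395]
padU [0.5794 0.059  0.05  ] [24.4 45.1] depthz [0.5857 0.0541 0.0151]
padL [0.5353 0.0632 0.05  ] [-20.   44.8] depthz [0.5368 0.0609 0.0353]
axle [ 0.5397 -0.0636  0.07  ] [ -2.6 -81. ] depthz [ 0.541  -0.0675  0.0576]
knob [ 0.4361 -0.0109  0.106 ] [-111.   -39.2] depthz [ 0.4356 -0.0118  0.1047]
knob2 [ 0.4361 -0.0109  0.106 ] [-111.   -39.2] depthz [ 0.4356 -0.0118  0.1047]
1046 [0.5646 0.1401 0.0498] [-38.3  93.8] [ 41.5 147. ]
145 [0.557  0.0669 0.0495] [-20.4  45.5] [23.8 55.5]
118 [ 0.435 -0.013  0.105] [-121.   -51.7] [-102.5  -32.3]
```

The pin heights confirm that the thick pin (z 0.102) is at (0.400, 0.234). The thin one is at (0.369, 0.350). The clamp yaw is about -6.2°, the vee seat is near (0.564, 0.117), and the pad is about 35 mm short. I'll pick and place now.

Run:
```python
from h import *
R=down(np.pi/2)
robot.command_gripper(0.55,40)
robot.move_ptp([.400,.2343,.17],R)
robot.movel([.400,.2343,.058],speed=.15,force_limit=15)
print(robot.observe()['eef_pos'])
robot.command_gripper(0,40)
o=robot.observe();print(o['opening'],o['grasp_force'],o['force'])
robot.movel([.400,.2343,.18],speed=.25)
robot.move_ptp([.5635,.1143,.18],R)
robot.movel([.5635,.1143,.09],speed=.2)
h=robot.movel([.5635,.1143,.068],speed=.03,force_limit=4)
o=robot.observe();print(h,o['eef_pos'],o['force'],o['opening'],o['time_s'])
snap('wrist','w1'); snap('top','top1')
```

```text
[0.40078089 0.2344574  0.0585585 ]
0.2312696899664674 39.096654653549194 [-0.26604788 -0.50675311  5.10202602]
True [0.56364929 0.11425997 0.07312368] [ 0.21903547 -0.09039285  3.77904678] 0.23460738032676706 7.1667
```

View pics/w1.png

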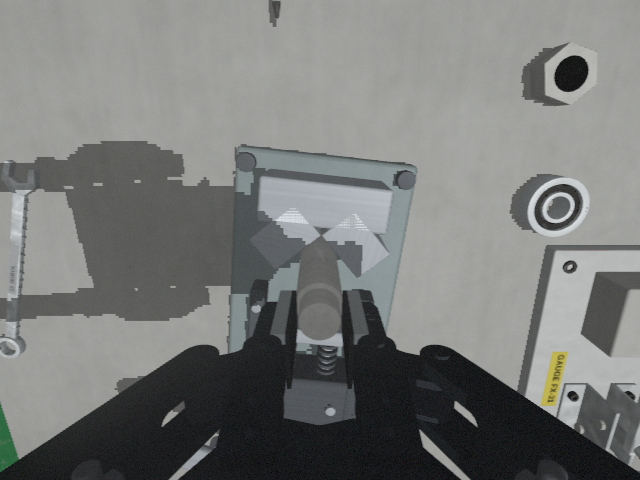

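The pin (319,300) stands between the cheeks of the vee, whose apex is near (322,237). Contact height matches the base plate. I'll release it and check from above.

Run:
```python
from h import *
p=robot.observe()['eef_pos']
robot.command_gripper(0.55)
robot.movel([p[0],p[1],.19],speed=.25)
robot.move_ptp([.50,.02,.20],down(-.45))
snap('top','top2')
c=Cam('top2')
Q=np.array([c.pt(u,v) for v in range(165,250) for u in range(300,370) if c.d[v,u]>0])
T=Q[(Q[:,2]>.107)&(Q[:,2]<.125)];print(len(T),T.mean(0) if len(T) else 0)
T=Q[(Q[:,2]>.06)];print(len(T),T.mean(0),np.ptp(T,0))
print(robot.observe()['time_s'])
a=cv2.resize(c.im[165:300,300:485],None,fx=4.3,fy=4.3,interpolation=cv2.INTER_CUBIC)
cv2.imwrite('pics/crop2.png',a[:,:,::-1])
```

```text
96 [0.56208098 0.11506899 0.11360782]
190 [0.55907088 0.11625115 0.10145304] [0.0206675  0.02046982 0.05352163]
9.9333
```

View pics/crop2.png

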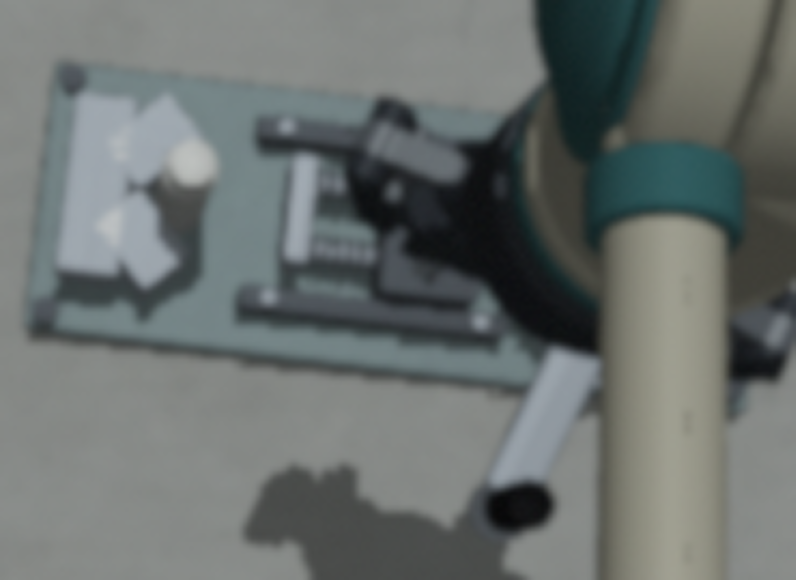

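The pin is standing in the vee, top at crop (191,163) = (0.562, 0.115), z 0.114, about 2–3 mm short of the seat. The knob hasn't moved (crop (520,503)). I'll use the part-closed fingers as a loose fork round the knob, so that the tangential force reads cleanly.

```bash
cat >> h.py <<'E'
AX=np.array([.5425,-.0677]); YAW=np.radians(-6.2); Z=.068
def pose(th):
    ph=YAW+np.radians(150)+th
    return [*(AX+.12*np.array([np.cos(ph),np.sin(ph)])),Z], down(ph-np.pi), np.array([-np.sin(ph),np.cos(ph)])
def ang():
    d=robot.observe()['eef_pos'][:2]-AX; a=np.arctan2(d[1],d[0])-YAW-np.radians(150)
    return (a+np.pi)%(2*np.pi)-np.pi
def pull(th):
    f=robot.observe()['force'][:2]; t=pose(th)[2]; r=np.array([t[1],-t[0]])
    return -f@t, f@r   # resistance to growing theta, radial
def stroke(a,b,n,speed,lim,bias=0.):
    """follow the arc a->b; stops when |pull-bias| reaches lim. returns log"""
    log=[]
    for th in np.linspace(a,b,n+1)[1:]:
        p,R,t=pose(th); cur=abs(pull(th)[0]-bias)
        hit=robot.movel(p,speed=speed,rotation=R,force_limit=max(.6,lim-cur))
        q=pull(ang())
        log.append((round(float(ang()),3),round(float(q[0]),1),round(float(q[1]),1),bool(hit)))
        if abs(q[0]-bias)>lim-.3: break
    return log
E
python3 - <<'E'
from h import *
robot.command_gripper(0.62,30)
p,R,t=pose(.147)
robot.move_ptp([p[0],p[1],.17],R)
print(robot.observe()['force'])
robot.movel(p,speed=.15,force_limit=8)
robot.command_gripper(0.29)
o=robot.observe();print(o['opening'],o['grasp_force'],o['force'],pull(.147),ang())
for l in stroke(.147,1.1,6,.12,8): print(l)
print(robot.observe()['time_s']); snap('top','top3')
E
```

```text
[ 1.27720063 -0.18846753  0.12432631]
0.28672181035314864 0.0 [0.09781295 0.74765287 0.31311908] (np.float64(0.7070809674517714), np.float64(0.26189443637706683)) 0.14646952569734317
(0.306, 0.5, -0.3, False)
(0.462, 0.3, -0.9, False)
(0.619, 0.0, -0.2, False)
(0.777, 0.9, -0.0, False)
(0.935, -0.1, 0.6, False)
(1.093, 0.1, -0.3, False)
13.6417
```

Run:
```python
from h import *
a=ang()
for k in range(3):
    print('b',stroke(a,.03,5,.14,6)); a=ang()
    L=stroke(a,1.1,6,.12,9); print('f',L); a=ang()
    if max(l[1] for l in L)>4: break
print(robot.observe()['time_s']); snap('top','top4')
a=cv2.resize(Cam('top4').im[165:300,300:485],None,fx=4.3,fy=4.3,interpolation=cv2.INTER_CUBIC)
cv2.imwrite('pics/crop4.png',a[:,:,::-1])
```

```text
b [(0.872, 0.1, -0.8, False), (0.669, 0.3, 0.5, False), (0.459, 0.4, -0.2, False), (0.247, 0.7, -0.5, False), (0.036, 0.0, 1.1, False)]
f [(0.22, 0.4, -0.6, False), (0.39, 0.2, -0.6, False), (0.564, 0.1, 0.3, False), (0.74, 0.2, -0.4, False), (0.916, -0.3, 0.7, False), (1.092, 0.5, 0.4, False)]
b [(0.872, -0.1, -0.7, False), (0.67, -0.4, -0.3, False), (0.459, -0.4, -0.3, False), (0.247, -0.7, 1.0, False), (0.036, -0.4, 0.3, False)]
f [(0.22, 1.0, 1.0, False), (0.39, 0.1, -0.6, False), (0.564, -0.4, 0.5, False), (0.74, 0.4, -0.2, False), (0.916, 0.7, 1.2, False), (1.09, 1.6, 1.6, False)]
b [(1.001, -0.6, -0.3, True), (0.672, -0.0, 0.5, False), (0.46, 0.2, -0.2, False), (0.247, 0.6, -0.2, False), (0.036, -0.1, -0.3, False)]
f [(0.217, 1.2, -0.3, False), (0.305, 5.3, -0.3, True), (0.36, 6.7, 0.1, True), (0.388, 2.9, 0.2, True), (0.415, 6.2, -0.5, True), (0.43, 7.7, -0.3, True)]
24.525
```

View pics/crop4.png

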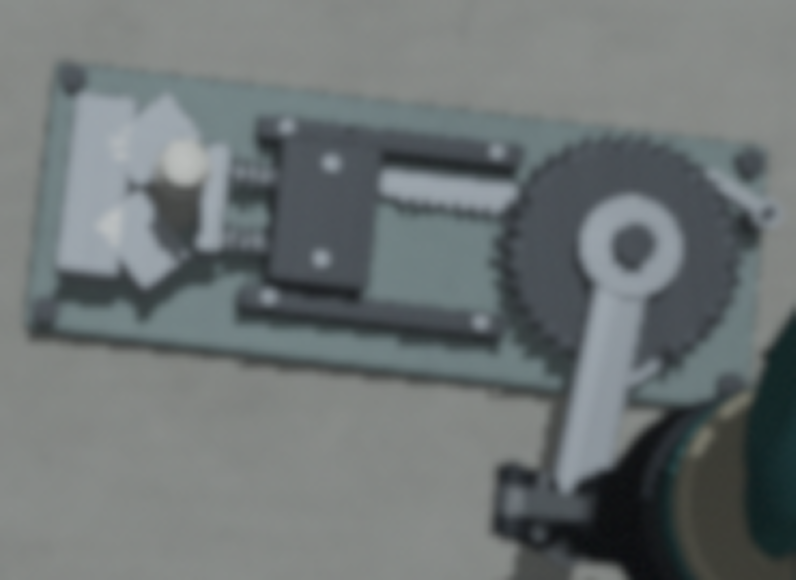

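The pad (crop (214,198)) now bears on the upright pin (185,160), and the pull is rising. From here I'll take small slow steps with settled, averaged force.

```bash
cat >> h.py <<'E'
def mpull(n=5):
    v=[]
    for _ in range(n): robot.sleep(.03); v.append(pull(ang())[0])
    return float(np.mean(v)),float(max(v))
def fine(stop,hard,end=1.09,step=.045,tmax=20):
    t0=robot.observe()['time_s']; m=mpull()
    while ang()<end-.005 and robot.observe()['time_s']-t0<tmax:
        p,R,t=pose(min(end,ang()+step)); a0=ang()
        hit=robot.movel(p,speed=.04,rotation=R,force_limit=max(1.5,hard-m[0]))
        m=mpull(); print(round(float(ang()),3),np.round(m,1),hit)
        if m[0]>=stop: return True
    return False
E
python3 - <<'E'
from h import *
print(mpull(8))
print(fine(11.3,13,end=.8,tmax=9),robot.observe()['time_s'])
E
```

```text
(6.772055426087128, 8.212212286415644)
0.442 [7.3 8. ] False
0.463 [7.2 7.6] False
0.482 [7.7 8.3] False
0.501 [7.8 8.5] False
0.519 [7.9 8.3] False
0.536 [8.3 8.7] False
0.553 [8.6 9.2] False
0.569 [8.4 8.9] False
0.585 [8.5 9.3] False
0.601 [8.  8.3] False
0.616 [8.7 9.8] False
0.63 [9.  9.3] False
0.643 [9.3 9.6] False
0.655 [ 9.1 10. ] False
0.666 [9.5 9.7] False
0.677 [ 9.8 10.2] False
0.687 [ 9.5 10.5] False
0.696 [ 9.6 10.3] False
0.705 [10.2 10.7] False
0.713 [ 9.9 10.5] False
0.721 [10.4 10.7] False
0.728 [10.4 10.7] False
False 34.175
```

Run:
```python
from h import *
T=ang()+.045; m=mpull()
for k in range(18):
    T=min(T+.03,1.12)
    p,R,t=pose(T)
    hit=robot.movel(p,speed=.04,rotation=R,force_limit=max(1.5,13.2-m[0]))
    m=mpull(6); print(round(float(T),3),round(float(ang()),3),np.round(m,1),hit)
    if m[0]>=11.9 or ang()>1.09: break
print(robot.observe()['time_s'])
```

```text
0.803 0.767 [ 9.2 10.2] False
0.833 0.794 [ 9.8 10.1] False
0.863 0.822 [10.2 10.7] False
0.893 0.85 [10.5 10.8] False
0.923 0.878 [10.9 11.5] False
0.953 0.906 [11.1 11.9] False
0.983 0.936 [11.1 11.7] False
1.013 0.963 [11.9 12.7] False
1.043 0.99 [12.1 12.7] False
38.4
```

Clicks show at about 0.60, 0.76 and 0.935 rad. The pull reached 12.1 N, past the last click, so this is the place to stop. I'll swing back gently to the rest stop and withdraw.

Run:
```python
from h import *
a=ang()
for th in np.linspace(a,.05,7)[1:]:
    p,R,t=pose(th); robot.movel(p,speed=.1,rotation=R)
print(ang(),mpull())
T=.05
for k in range(10):
    T-=.02; p,R,t=pose(T); robot.movel(p,speed=.04,rotation=R,force_limit=5)
    m=mpull(4); print(round(T,3),round(float(ang()),3),np.round(m,1))
    if m[0]<-2.5: break
p,R,t=pose(ang()+.02)
robot.movel(p,speed=.04,rotation=R)
robot.command_gripper(.5)
q=robot.observe()['eef_pos']; robot.movel([q[0],q[1],.2],speed=.2)
robot.move_ptp([.3,-.35,.25],down(.4))
snap('top','top5');c=Cam('top5')
Q=np.array([c.pt(u,v) for v in range(265,305) for u in range(385,440) if c.d[v,u]>0]);K=Q[(Q[:,2]>.1)&(Q[:,2]<.112)].mean(0)
d=K[:2]-AX;print('knob',K,np.linalg.norm(d),(np.arctan2(d[1],d[0])-YAW-np.radians(150)))
Q=np.array([c.pt(u,v) for v in range(165,250) for u in range(300,370) if c.d[v,u]>0]);T=Q[Q[:,2]>.107];print('pin',T.mean(0),len(T))
Q=np.array([c.pt(u,v) for v in range(310,332) for u in range(185,206) if c.d[v,u]>0]);T=Q[Q[:,2]>.11];print('thin',T.mean(0),len(T))
a=cv2.resize(c.im[165:300,300:485],None,fx=4.3,fy=4.3,interpolation=cv2.INTER_CUBIC)
cv2.imwrite('pics/crop5.png',a[:,:,::-1]); print(robot.observe()['time_s'])
```

```text
0.05460823323503572 (-0.17816335718957949, 0.26924811314809105)
0.03 0.033 [-1.  -0.2]
0.01 0.01 [-0.4  0.1]
-0.01 -0.011 [-0.3 -0.1]
-0.03 -0.019 [-4.9 -4.8]
knob [0.44573455 0.00431675 0.10490206] 0.12062323268534905 -0.007995542683531642
pin [0.56219626 0.11811343 0.11379985] 96
thin [0.36902859 0.34961071 0.1210125 ] 91
45.2917
```

View pics/crop5.png

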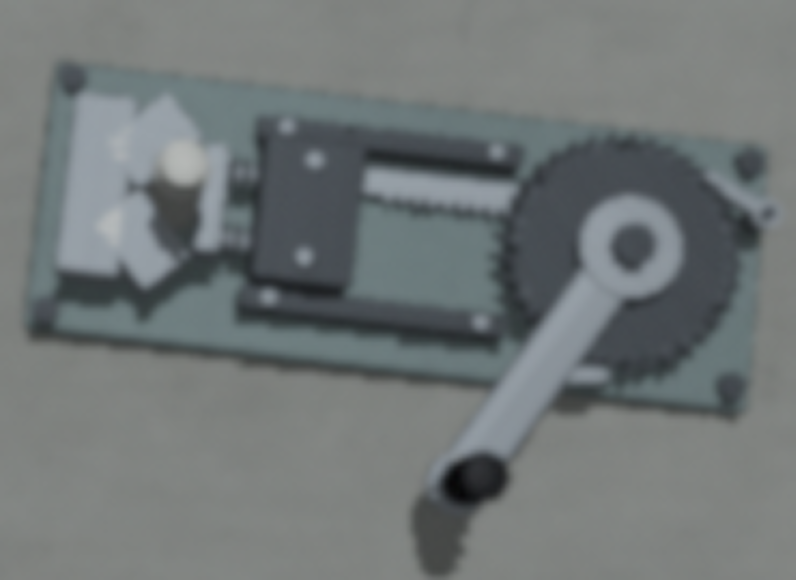

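The picture shows the pin upright (185,160) and held by the pad with its springs compressed. The knob (478,478) is at about 0 rad, on its rest stop, and the thin pin hasn't moved. Handing in.

```bash
python3 -c "
from h import *
print(robot.close_job())"
```

```text
the job is handed in; nothing more can be done
None
```

I handed in the job at about 45 s: the thick pin is clamped upright in the vee, the lever pull peaked at about 12 N (highest reading 12.7 N), the lever is back on its rest stop, and the thin pin is untouched.

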